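# Hang the yellow bolt pail on the twin hook

## Task

Two small pails stand on the workshop table with their wire bails folded down. While the yellow pail stays standing on the table, raise its bail upright; then hang the pail by its bail over both prongs of the blue rack's twin hook, so that it hangs level and still, the black grip between the prongs. Never tip the pail far over, and leave the red pail standing where it is.

Things in the scene. Friction and masses are not known exactly. Their poses are not given: they have to be found in the camera images.
- yellow_pail: Loose yellow open pail of bolts, 104 mm across the rim, 94 mm across the foot, 70 mm high, 0.3 to 0.55 kg. Origin: centre of underside, z up. Its bail, a U of 5 mm wire with legs 114 mm apart, pivots freely on ears at the rim's +y and -y sides, about the pail's y axis 62 mm above the underside. Folded it sticks out to -x, 9 degrees above level; it swings up and over to +x and falls back if let go.
- yellow_grip (a point): Centre of the black grip on the yellow pail's bail: a tube 12 mm thick, 36 mm long, parallel to the pail's y, rolling freely on the wire. 100 mm from the pivot axis, but long eyes let the bail slide 8 mm in or out; pulled out when the pail hangs. Folded: 99 mm to the pail's -x side, 77 mm above its underside. Upright: over its centre, 162 mm up (170 hanging). Its x axis points to the pivot axis.
- rack: Fixed blue tube arch, 190 mm wide, 290 mm high. Origin: on the table midway between its legs, z up. Its twin hook is open to -x, towards the robot: two prongs 8 mm thick at y = +36 and -36 mm, level (upper side 284 mm high) from the arch to x = -105, then turned up to a tip at x = -125, 306 mm high. Bail comes on over the tips; hung at x = -75 its wire's centre is 287 mm high.
- red_pail: Loose red pail of the same shape and size as the yellow one, holding brass washers, its bail folded out to its own -x side. Origin: centre of its underside, z up. Must stay where it is.
There are look-alikes about, which are no part of the job. What is shaped like the yellow_pail but green or purple is not meant.

How it is judged:
On the way:
1. the yellow pail's bail is raised to within 25 degrees of upright while the pail stands on the table (angle between the x axis of yellow_grip and the z axis of yellow_pail, either way round below 0.436 rad and height (world z) of yellow_pail below 0.012 m and angle between yellow_pail's own z axis and vertical below 0.2 rad), for 0.1 s.
At the end, for the whole second after the job is handed in: The yellow pail hangs from the rack with its bail wire over both prongs and the grip between them (grip 274 to 300 mm above the table, within 22 mm of the rack's middle plane, between the arch and the tips), clear of the table, tilted less than 15 degrees and moving slower than 80 mm/s (x of yellow_grip in the frame of rack between -0.125 and -0.005 m and y of yellow_grip in the frame of rack between -0.022 and 0.022 m and z of yellow_grip in the frame of rack between 0.274 and 0.3 m and contact force between yellow_pail and rack above 1 N and height (world z) of yellow_pail above 0.05 m and angle between yellow_pail's own z axis and vertical below 0.26 rad and linear speed of yellow_pail below 0.08 m/s); the robot touches nothing.
It fails at once if the red pail is moved more than 30 mm or tipped more than 15 degrees (distance of red_pail from where it was at the start of the episode above 0.03 m or angle between red_pail's own z axis and vertical above 0.26 rad).
It fails at once if the yellow pail is tipped more than 40 degrees (angle between yellow_pail's own z axis and vertical above 0.7 rad).
It also fails if it takes over 56 s, if anything falls off the work surface, if the arm or the gripper's body presses on something with over 40 N, if the wrist force passes 120 N, or if a joint passes its speed limit or range.

## Robot

A 6-joint arm with a two-finger parallel gripper is mounted at the origin on the work surface. World frame = base frame: x ahead of the robot, y to its left, z up, the work surface at z = 0. Lengths are in m, angles in rad, forces in N, time in s.
With the tool pointing down it reaches from about 0.25 to 0.775 m from the base axis. Payload 4 kg.
Tool frame: the origin (TCP) lies at the centre of the arm's flange, where the gripper is bolted on; the fingertips stand 199 mm ahead of it and the grasp point (between the pads) lies 180 mm ahead of it (robot.tcp_to_tips is the z of the fingertips in the tool frame, in m); z points along the fingers, y is the line along which they close (so a half turn about z gives the same grasp; the last joint's range is limited). The gripper opens to 94 mm and grips with 3 to 60 N. Pads are 16 mm wide; open, the fingers measure 119 mm over their backs; the gripper's body (75 mm by 177 mm) begins 78 mm behind the grasp point.
Start: joints at [1.03, 0.087, 1.371, -0, 1.684, -0.103], TCP at [0.233, 0.498, 0.405] pointing down, gripper open.
Joint ranges: [-3.1, 3.1], [-0.76, 2.03], [0.27, 2.55], [-1.08, 4.22], [0.17, 2.65], [-2.57, 2.57]. Speed limits (rad/s): [2.79, 2.79, 3.14, 3.14, 3.14, 3.14].

## Interface

Orientations are given as [roll, pitch, yaw] about the fixed x, y, z axes, in that order (R = Rz(yaw) Ry(pitch) Rx(roll)).
In Python, from bench import robot gives the robot as it stands.
- The arm moves only by the tool play_rows, never from a script. Its arguments are lists of equal length, an entry for each row: "translation": the shift along the tool's x, y, z scaled (see below), a list of three; "twist": the turn, a rotation vector about the tool's x, y, z scaled (see below), a list of three; "gripper": the opening, from -1 (shut) to 1 (fully open). A call has 1 to 8 rows; each row shifts and turns the commanded pose from where the row before left it, along the tool's axes as they then stand; what a row does not reach is not made up. The controller multiplies each number of a shift by 0.04 m and each number of a turn by 0.1 rad. A row lasts 1/10 s, in which the tool goes at most 50 mm and 8.59 degrees, less where a joint would pass 70% of its speed; a pose out of reach is approached as far as the arm can. A call with a number of a shift or a turn outside -1 to 1 is refused whole. A call with a gripper value outside its range is refused whole. The fingers move at their own pace and stop on an object; the grip force is fixed at half the most. Time passes only in rows, so rows that do not move let the fingers close. It gives the time, the measured TCP pose, the force, the opening and the grip force at its end, in the units of the state.
- robot.get_obs(): the state, without advancing time (a new reading comes with each control period).
- robot.snapshot(name): name is "scene" or "top" or "wrist"; returns the picture (400x640x3 uint8, red, green, blue); there is no depth.
- robot.camera_model(name): a dict with "camera_matrix" (3x3 intrinsics, pixels), "k1" (the pictures are not rectified: a ray, as slopes to the right and down, at radius r is drawn at 1 + k1 r^2 times it, then the intrinsics apply), "rvec" (rotation vector, rad) and "tvec" (3), from world to camera coordinates, as OpenCV has them. Camera axes: x right, y down, z forward; pixel columns grow to the right and rows downward; lengths in m; the calibration is good to about 2 mm. A picture is of the moment at which its call begins: read the wrist's pose just before it. camera_model takes no time and is no camera call; for the wrist camera it gives the pose at the moment of the call.
- robot.close_job(): hands the job in; it is judged then, once.
Trained networks look in the newest picture that a camera, given by its name, has taken for a name from the list of things; names that differ only in an ending like _2 or _b are one class to them, and where a whole thing is asked for, a point or a joint stands for the part that bears it (a point fixed in the world has none). Each returns a list of dicts, best first, with "score" (0 to 1); they miss things now and then, are a little off and sometimes report something else, mostly with a low value. They report only what shows in the picture. A call takes as long as a camera call. They do not tell look-alikes from the thing itself.
- robot.recognise(name, camera): "centre" ([x, y, z] in m, in world coordinates, good to about 4 mm: the middle of the surface that is visible of it).
- robot.spot_point(name, camera): "centre" ([x, y, z] in m, in world coordinates, good to about 4 mm: a listed point, or the origin of a listed thing).
The state is a dict: "time": time; "joint_positions": joint angles; "qvel": joint speeds; "joint_torque": joint torques, N m; "tool_pos": TCP position; "ee_rot": TCP orientation; "wrist_force": force on the tool from outside, world axes, zero at the start; "wrist_torque": the same for the moment, N m; "width": finger opening in m; "finger_force": force on a finger pad.
Only numpy, scipy, OpenCV 4.12 (cv2) and the standard library are available. Lean on these libraries where they do the work, as an engineer would, in place of code of your own. Each camera call takes 0.05 s, during which the arm holds its last target. There are 200 camera calls.

## Working session

There is one attempt and no reset: what is moved stays moved. The work goes in short steps, Python scripts to look and compute and a tool call to move; the robot and the scene stay as the last step left them, time stands still between calls to the robot, and variables do not carry over. Pictures are saved under pics/ and viewed, at most 10 in all, crops included, and the job is handed in when it is done.

Besides the shell and the picture viewer there is one more tool, called by a JSON object that holds its "api" and its "payload". play_rows: Moves the arm, as the interface text tells. Its arguments: {"type":"object","properties":{"translation":{"type":"array","items":{"type":"array","items":{"type":"number","minimum":-1,"maximum":1}}},"twist":{"type":"array","items":{"type":"array","items":{"type":"number","minimum":-1,"maximum":1}}},"gripper":{"type":"array","items":{"type":"number"}}},"required":["translation","twist","gripper"]}

```bash
ls; mkdir -p pics; python3 - <<'E'
from bench import robot
import cv2,numpy as np
for c in("scene","top"):
    im=robot.snapshot(c); cv2.imwrite(f"pics/{c}0.png",im[:,:,::-1])
    for n in("yellow_pail","rack","red_pail","yellow_grip"):
        print(c,n,[(np.round(d["centre"],3).tolist(),round(d["score"],2)) for d in robot.spot_point(n,c)])
o=robot.get_obs();print({k:np.round(v,3).tolist() for k,v in o.items()})
E
```

```text
pics
scene yellow_pail [([0.339, -0.148, -0.007], 0.91), ([0.304, 0.176, -0.002], 0.82), ([0.376, -0.358, -0.001], 0.76), ([0.575, 0.026, 0.004], 0.67)]
scene rack [([0.685, -0.221, -0.0], 0.87)]
scene red_pail [([0.565, 0.268, 0.002], 0.71)]
scene yellow_grip [([0.454, -0.296, 0.076], 0.83), ([0.474, 0.033, 0.078], 0.72), ([0.29, 0.278, 0.078], 0.63), ([0.35, -0.052, 0.079], 0.56)]
top yellow_pail [([0.306, 0.181, -0.003], 0.81), ([0.576, 0.03, 0.0], 0.72), ([0.375, -0.359, -0.002], 0.69)]
top rack [([0.688, -0.221, 0.002], 0.64)]
top red_pail [([0.561, 0.265, 0.003], 0.79)]
top yellow_grip [([0.473, 0.034, 0.075], 0.82), ([0.456, -0.3, 0.078], 0.81), ([0.35, -0.05, 0.078], 0.79), ([0.289, 0.275, 0.078], 0.59)]
{'time': 0.5, 'joint_positions': [1.03, 0.087, 1.371, -0.0, 1.684, -0.103], 'qvel': [0.0, -0.001, -0.002, 0.0, -0.002, -0.001], 'joint_torque': [-0.0, -33.962, -30.227, 0.072, 0.024, -0.0], 'tool_pos': [0.233, 0.498, 0.405], 'ee_rot': [3.142, 0.0, 2.704], 'wrist_force': [0.313, -0.246, -0.094], 'wrist_torque': [0.039, 0.009, 0.006], 'finger_force': 0.0, 'width': 0.094}
```

View pics/scene0.png

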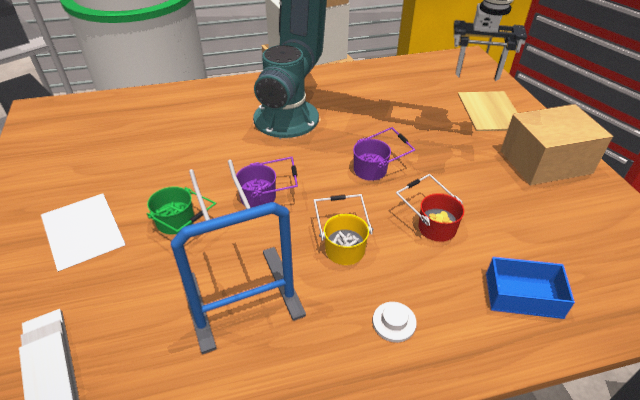

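View pics/top0.png

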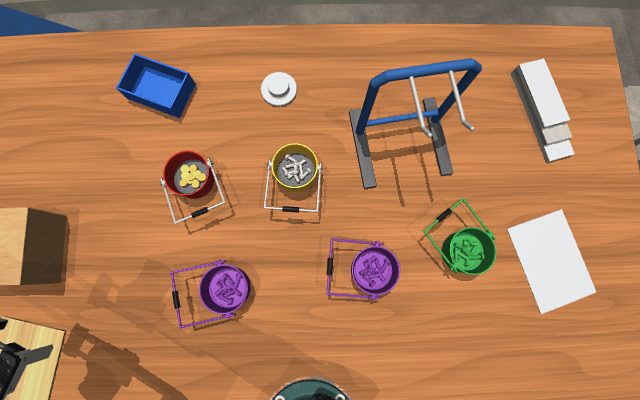

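Four look-alikes: green (top 472,250), purple (376,270) and (224,288), red (188,174), yellow (295,166). The yellow one with steel bolts at about (0.576, 0.028) is the one meant. I'll confirm it with a crop and measure the rack yaw.

```bash
cat >h.py <<'E'
from bench import robot
import numpy as np,cv2,json
from scipy.spatial.transform import Rotation as R
def ray(cam,px,z):
    m=robot.camera_model(cam);K=np.array(m["camera_matrix"]);k=m["k1"]
    d=np.array([(px[0]-K[0,2])/K[0,0],(px[1]-K[1,2])/K[1,1]]);u=d.copy()
    for _ in range(20):u=d/(1+k*(u@u))
    M=cv2.Rodrigues(np.array(m["rvec"],float))[0];t=np.array(m["tvec"]).ravel()
    c=-M.T@t;v=M.T@np.array([*u,1]);return c+v*(z-c[2])/v[2]
def proj(cam,p):
    m=robot.camera_model(cam);K=np.array(m["camera_matrix"])
    q=cv2.Rodrigues(np.array(m["rvec"],float))[0]@np.array(p)+np.array(m["tvec"]).ravel()
    u=q[:2]/q[2];u=u*(1+m["k1"]*(u@u));return K[:2,:2]@u+K[:2,2]
def plan(g,yaw,n):
    "rows to bring grasp point to g, tool down at yaw (deg), in n rows"
    o=robot.get_obs();p=np.array(o["tool_pos"]);r=R.from_euler("xyz",o["ee_rot"])
    q=np.array(g)+[0,0,.18];rt=R.from_euler("xyz",[np.pi,0,np.radians(yaw)])
    rv=(r.inv()*rt).as_rotvec()/n;T=[];d=(q-p)/n
    for i in range(n):
        T.append(np.round(r.inv().apply(d)/.04,2).tolist());r=r*R.from_rotvec(rv)
    print(T,"twist",np.round(rv/.1,2).tolist())
def st():
    o=robot.get_obs();print({k:np.round(o[k],3).tolist() for k in("time","tool_pos","ee_rot","wrist_force","width","finger_force")})
E
python3 - <<'E'
from h import *
im=cv2.imread("pics/top0.png")
a=cv2.resize(im[130:230,240:350],None,fx=3.6,fy=4-.4,interpolation=2);b=cv2.resize(im[50:200,335:495],None,fx=2.4,fy=2.4,interpolation=2)
print(a.shape,b.shape);b=b[:360];cv2.imwrite("pics/crop.png",np.hstack([a,b]))
P=[ray("top",p,.306) for p in((430,134),(472,128))];print(P)
P=[ray("top",p,.01) for p in((352,112),(370,187),(430,99),(448,173))];print(P,np.degrees(np.arctan2(*(P[0]-P[1])[1::-1])),np.degrees(np.arctan2(*(P[2]-P[3])[1::-1])))
plan([.4735,.0335,.17],87,16)
E
```

```text
(360, 396, 3) (360, 384, 3)
[array([ 0.55573284, -0.20654393,  0.306     ]), array([ 0.56528898, -0.2769212 ,  0.306     ])]
[array([ 0.72172029, -0.11467609,  0.01      ]), array([ 0.53190874, -0.15024474,  0.01      ]), array([ 0.75405849, -0.31168782,  0.01      ]), array([ 0.56288518, -0.34028977,  0.01      ])] 10.613524705953898 8.509061226823855
[[-0.65, -0.5, 0.09], [-0.68, -0.45, 0.09], [-0.71, -0.4, 0.09], [-0.74, -0.34, 0.09], [-0.77, -0.29, 0.09], [-0.78, -0.23, 0.09], [-0.8, -0.17, 0.09], [-0.81, -0.11, 0.09], [-0.82, -0.05, 0.09], [-0.82, 0.01, 0.09], [-0.81, 0.07, 0.09], [-0.81, 0.13, 0.09], [-0.8, 0.19, 0.09], [-0.78, 0.25, 0.09], [-0.76, 0.3, 0.09], [-0.73, 0.36, 0.09]] twist [0.0, -0.0, 0.74]
```

View pics/crop.png

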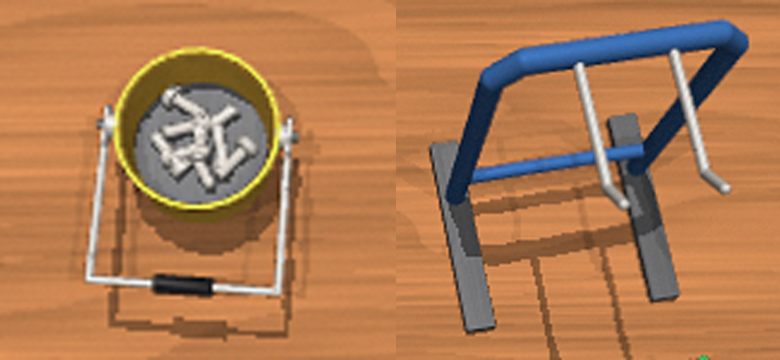

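The crop shows the yellow pail with bolts and its grip towards the robot (crop 183,285). The rack's prong tips are at top (431,136) and (473,129), so its yaw is about 8.7°. Moving above the grip.

{"api": "play_rows", "payload": {"translation": [[-0.65,-0.5,0.09],[-0.68,-0.45,0.09],[-0.71,-0.4,0.09],[-0.74,-0.34,0.09],[-0.77,-0.29,0.09],[-0.78,-0.23,0.09],[-0.8,-0.17,0.09],[-0.81,-0.11,0.09]], "twist": [[0,0,0.74],[0,0,0.74],[0,0,0.74],[0,0,0.74],[0,0,0.74],[0,0,0.74],[0,0,0.74],[0,0,0.74]], "gripper": [0,0,0,0,0,0,0,0]}}

```text
time: 1.3
tool_pos: [0.3535, 0.2646, 0.376]
ee_rot: [3.141, -0.0, 2.109]
wrist_force: [-0.7, 0.4, 0.2]
width: 0.0472
finger_force: 0.0
```

{"api": "play_rows", "payload": {"translation": [[-0.82,-0.05,0.09],[-0.82,0.01,0.09],[-0.81,0.07,0.09],[-0.81,0.13,0.09],[-0.8,0.19,0.09],[-0.78,0.25,0.09],[-0.76,0.3,0.09],[-0.73,0.36,0.09]], "twist": [[0,0,0.74],[0,0,0.74],[0,0,0.74],[0,0,0.74],[0,0,0.74],[0,0,0.74],[0,0,0.74],[0,0,0.74]], "gripper": [0,0,0,0,0,0,0,0]}}

```text
time: 2.1
tool_pos: [0.4743, 0.0321, 0.3472]
ee_rot: [3.141, -0.0, 1.517]
wrist_force: [0.0, 0.6, 0.0]
width: 0.0472
finger_force: 0.0
```

{"api": "play_rows", "payload": {"translation": [[0,0,0],[0,0,0],[0,0,0]], "twist": [[0,0,0],[0,0,0],[0,0,0]], "gripper": [0,0,0]}}

```text
time: 2.4
tool_pos: [0.4736, 0.034, 0.3473]
ee_rot: [3.142, -0.001, 1.521]
wrist_force: [0.6, -0.5, -0.0]
width: 0.0472
finger_force: 0.0
```

```bash
python3 - <<'E'
from h import *
st()
im=robot.snapshot("wrist").copy(); 
for n in("yellow_grip","yellow_pail"):
    for d in robot.spot_point(n,"wrist"): print(n,np.round(d["centre"],4),d["score"],proj("wrist",d["centre"]))
cv2.imwrite("pics/w1.png",im[:,:,::-1])
plan([.4735,.0335,.074],87,4)
E
```

```text
{'time': 2.4, 'tool_pos': [0.474, 0.034, 0.347], 'ee_rot': [3.142, -0.001, 1.521], 'wrist_force': [0.563, -0.502, -0.012], 'width': 0.047, 'finger_force': 0.0}
yellow_grip [0.4718 0.0345 0.0781] 0.74 [310.36283344 210.64142233]
yellow_pail [ 5.75e-01  2.37e-02 -1.00e-04] 0.9 [405.89128177 193.83401407]
yellow_pail [ 0.3071  0.1799 -0.0013] 0.66 [138.6733079   54.89411761]
[[-0.01, -0.0, 0.58], [-0.01, -0.0, 0.58], [-0.01, -0.0, 0.58], [-0.01, 0.0, 0.58]] twist [0.0, -0.0, 0.01]
```

View pics/w1.png

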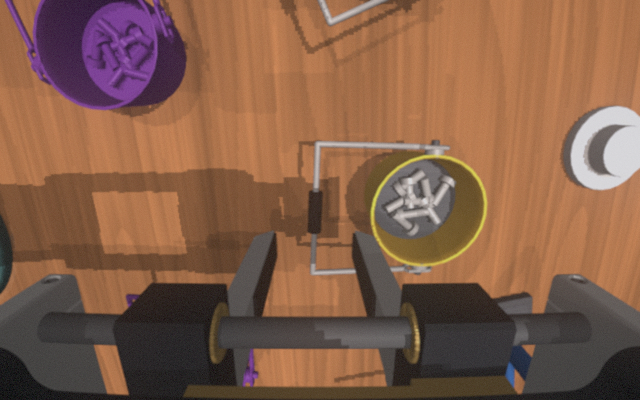

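The wrist view shows the grip at (315,212), centred between the fingers (about 316) and in line with the gripper. Descending and closing.

{"api": "play_rows", "payload": {"translation": [[0,0.01,0.56],[0,0.01,0.56],[0,0.01,0.56],[0,0,0.55],[0,0,0],[0,0,0],[0,0,0],[0,0,0]], "twist": [[0,0,0],[0,0,0],[0,0,0],[0,0,0],[0,0,0],[0,0,0],[0,0,0],[0,0,0]], "gripper": [0,0,0,0,0,0,-1,-1]}}

```text
time: 3.35
tool_pos: [0.4756, 0.0335, 0.2596]
ee_rot: [3.138, -0.0, 1.52]
wrist_force: [0.4, 0.3, 0.1]
width: 0.0342
finger_force: 0.0
```

{"api": "play_rows", "payload": {"translation": [[0,0,0],[0,0,0],[0,0,0],[0,0,0]], "twist": [[0,0,0],[0,0,0],[0,0,0],[0,0,0]], "gripper": [-1,-1,-1,-1]}}

```text
time: 3.75
tool_pos: [0.4751, 0.0332, 0.2581]
ee_rot: [3.141, 0.0, 1.519]
wrist_force: [-0.2, -0.7, 0.3]
width: 0.0109
finger_force: 29.9
```

```bash
python3 - <<'E'
from h import *
st()
robot.snapshot("top")
for d in robot.spot_point("yellow_pail","top"): print(np.round(d["centre"],4),d["score"])
# arc in tool frame: tool y = pail +x, tool z = down; radius 100->103
a=np.radians(np.linspace(9,90,17));r=np.linspace(.100,.102,17)
p=np.c_[-r*np.cos(a),r*np.sin(a)];d=np.diff(p,axis=0)/.04
print(np.round(np.c_[d[:,0],-d[:,1]],2).tolist())
E
```

```text
{'time': 3.75, 'tool_pos': [0.475, 0.033, 0.258], 'ee_rot': [3.141, 0.0, 1.519], 'wrist_force': [-0.241, -0.65, 0.308], 'width': 0.011, 'finger_force': 29.919}
[ 0.3733 -0.3616 -0.0026] 0.91
[ 0.3094  0.1787 -0.0033] 0.86
[ 0.333  -0.1443  0.0016] 0.74
[[0.04, -0.22], [0.06, -0.21], [0.08, -0.21], [0.1, -0.2], [0.11, -0.19], [0.13, -0.18], [0.15, -0.17], [0.16, -0.15], [0.17, -0.14], [0.19, -0.12], [0.2, -0.11], [0.21, -0.09], [0.21, -0.07], [0.22, -0.05], [0.22, -0.03], [0.22, -0.01]]
```

{"api": "play_rows", "payload": {"translation": [[0,0.04,-0.22],[0,0.06,-0.21],[0,0.08,-0.21],[0,0.1,-0.2],[0,0.11,-0.19],[0,0.13,-0.18],[0,0.15,-0.17],[0,0.16,-0.15]], "twist": [[0,0,0],[0,0,0],[0,0,0],[0,0,0],[0,0,0],[0,0,0],[0,0,0],[0,0,0]], "gripper": [-1,-1,-1,-1,-1,-1,-1,-1]}}

```text
time: 4.65
tool_pos: [0.5088, 0.0316, 0.3197]
ee_rot: [3.141, 0.0, 1.52]
wrist_force: [-0.7, -1.1, -0.4]
width: 0.0113
finger_force: 29.9
```

{"api": "play_rows", "payload": {"translation": [[0,0.17,-0.14],[0,0.19,-0.12],[0,0.2,-0.11],[0,0.21,-0.09],[0,0.21,-0.07],[0,0.22,-0.05],[0,0.22,-0.03],[0,0.22,-0.01]], "twist": [[0,0,0],[0,0,0],[0,0,0],[0,0,0],[0,0,0],[0,0,0],[0,0,0],[0,0,0]], "gripper": [-1,-1,-1,-1,-1,-1,-1,-1]}}

```text
time: 5.45
tool_pos: [0.5745, 0.0283, 0.3439]
ee_rot: [3.142, -0.0, 1.52]
wrist_force: [0.3, -2.5, -1.1]
width: 0.0109
finger_force: 29.9
```

{"api": "play_rows", "payload": {"translation": [[0,0,0],[0,0,0],[0,0,0],[0,0,0]], "twist": [[0,0,0],[0,0,0],[0,0,0],[0,0,0]], "gripper": [-1,-1,-1,-1]}}

```text
time: 5.85
tool_pos: [0.5735, 0.0284, 0.3438]
ee_rot: [-3.141, -0.0, 1.52]
wrist_force: [-0.7, -2.0, -0.0]
width: 0.0109
finger_force: 29.9
```

```bash
python3 - <<'E'
from h import *
st()
im=robot.snapshot("scene").copy()
for n in("yellow_grip","yellow_pail"):
  for d in robot.spot_point(n,"scene"): print(n,np.round(d["centre"],4),d["score"])
cv2.imwrite("pics/s2.png",cv2.resize(im[100:320,150:470,::-1],None,fx=2.4,fy=2.4))
E
```

```text
{'time': 5.85, 'tool_pos': [0.573, 0.028, 0.344], 'ee_rot': [-3.141, -0.0, 1.52], 'wrist_force': [-0.721, -2.008, -0.033], 'width': 0.011, 'finger_force': 29.889}
yellow_grip [0.2896 0.281  0.0729] 0.75
yellow_grip [0.5734 0.0266 0.16  ] 0.52
yellow_grip [ 0.3517 -0.0529  0.0788] 0.49
yellow_grip [ 0.4498 -0.2969  0.0797] 0.49
yellow_pail [0.5717 0.025  0.0026] 0.87
yellow_pail [ 0.3751 -0.3565  0.0011] 0.8
yellow_pail [ 0.3051  0.1801 -0.002 ] 0.76
yellow_pail [ 0.3381 -0.1496 -0.0022] 0.73
```

View pics/s2.png

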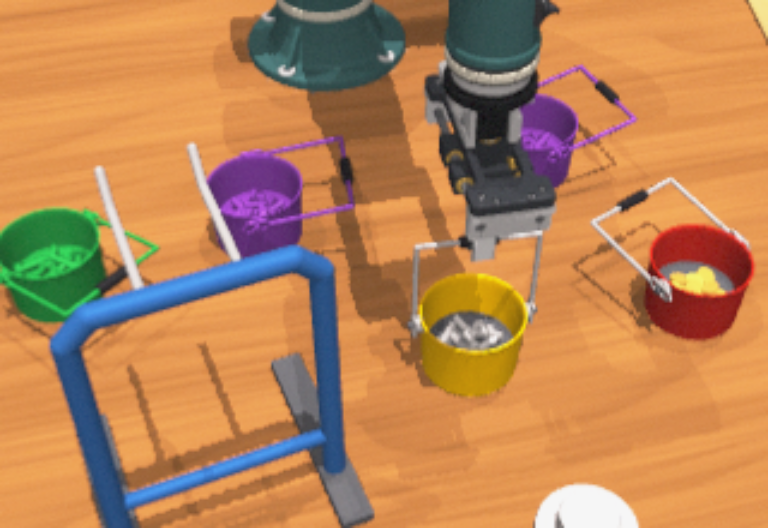

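The bail is upright over the standing pail (crop 475,240), with the grip at z of about 0.16. Lifting now.

{"api": "play_rows", "payload": {"translation": [[0,0,-0.2],[0,0,-0.4],[0,0,-0.6],[0,0,-0.7],[0,0,-0.8],[0,0,-0.7],[0,0,-0.6],[0,0,-0.4]], "twist": [[0,0,0],[0,0,0],[0,0,0],[0,0,0],[0,0,0],[0,0,0],[0,0,0],[0,0,0]], "gripper": [-1,-1,-1,-1,-1,-1,-1,-1]}}

```text
time: 6.8
tool_pos: [0.5734, 0.0288, 0.5218]
ee_rot: [3.14, -0.002, 1.521]
wrist_force: [0.1, -0.8, -4.1]
width: 0.0114
finger_force: 29.9
```

```bash
python3 - <<'E'
from h import *
st()
plan([.46,-.12,.340],93,10)
E
```

```text
{'time': 6.8, 'tool_pos': [0.573, 0.029, 0.522], 'ee_rot': [3.14, -0.002, 1.521], 'wrist_force': [0.11, -0.76, -4.112], 'width': 0.011, 'finger_force': 29.889}
[[-0.39, -0.26, 0.0], [-0.38, -0.27, 0.0], [-0.38, -0.27, 0.0], [-0.38, -0.28, 0.0], [-0.37, -0.28, 0.0], [-0.37, -0.28, 0.0], [-0.37, -0.29, 0.0], [-0.37, -0.29, 0.0], [-0.36, -0.3, 0.0], [-0.36, -0.3, 0.0]] twist [0.0, -0.0, -0.1]
```

{"api": "play_rows", "payload": {"translation": [[-0.2,-0.15,0],[-0.4,-0.3,0],[-0.55,-0.4,0],[-0.6,-0.45,0],[-0.6,-0.45,0],[-0.6,-0.4,0],[-0.5,-0.35,0],[-0.4,-0.3,0]], "twist": [[0,0,-0.13],[0,0,-0.13],[0,0,-0.13],[0,0,-0.13],[0,0,-0.13],[0,0,-0.13],[0,0,-0.13],[0,0,-0.13]], "gripper": [-1,-1,-1,-1,-1,-1,-1,-1]}}

```text
time: 7.6
tool_pos: [0.4601, -0.1265, 0.518]
ee_rot: [-3.138, -0.002, 1.624]
wrist_force: [0.1, 0.1, -4.7]
width: 0.0109
finger_force: 29.9
```

```bash
python3 - <<'E'
from h import *
st()
plan([.484,-.253,.340],98.7,8)
E
```

```text
{'time': 7.6, 'tool_pos': [0.46, -0.126, 0.518], 'ee_rot': [-3.138, -0.002, 1.624], 'wrist_force': [0.101, 0.068, -4.674], 'width': 0.011, 'finger_force': 29.891}
[[-0.4, 0.05, -0.01], [-0.4, 0.05, -0.01], [-0.4, 0.04, -0.01], [-0.4, 0.04, -0.01], [-0.4, 0.03, -0.01], [-0.4, 0.03, -0.01], [-0.4, 0.02, -0.01], [-0.4, 0.02, -0.01]] twist [-0.0, -0.0, -0.12]
```

{"api": "play_rows", "payload": {"translation": [[-0.4,0.05,0],[-0.45,0.05,0],[-0.45,0.04,0],[-0.45,0.04,0],[-0.4,0.03,0],[-0.4,0.03,0],[-0.35,0.02,0],[-0.25,0.02,0]], "twist": [[0,0,-0.12],[0,0,-0.12],[0,0,-0.12],[0,0,-0.12],[0,0,-0.12],[0,0,-0.12],[0,0,-0.12],[0,0,-0.12]], "gripper": [-1,-1,-1,-1,-1,-1,-1,-1]}}

```text
time: 8.4
tool_pos: [0.4839, -0.2508, 0.5178]
ee_rot: [-3.139, -0.003, 1.72]
wrist_force: [-0.2, -0.2, -3.1]
width: 0.011
finger_force: 29.9
```

{"api": "play_rows", "payload": {"translation": [[0,0,0],[0,0,0],[0,0,0],[0,0,0],[0,0,0],[0,0,0],[0,0,0],[0,0,0]], "twist": [[0,0,0],[0,0,0],[0,0,0],[0,0,0],[0,0,0],[0,0,0],[0,0,0],[0,0,0]], "gripper": [-1,-1,-1,-1,-1,-1,-1,-1]}}

```text
time: 9.2
tool_pos: [0.4841, -0.2497, 0.5199]
ee_rot: [-3.141, -0.0, 1.72]
wrist_force: [-0.4, 0.0, -4.7]
width: 0.0109
finger_force: 29.9
```

```bash
python3 - <<'E'
from h import *
st()
w=robot.snapshot("wrist").copy()
c,s=np.cos(np.radians(8.7)),np.sin(np.radians(8.7))
print("tool in rack",np.array([[c,s],[-s,c]])@(np.array(robot.get_obs()["tool_pos"])[:2]-[.684,-.223]))
for y in(-.036,.036):
  for x,z in((-.125,.306),(-.105,.284),(0,.284)):
    p=[.684+c*x-s*y,-.223+s*x+c*y,z];q=proj("wrist",p);print(y,x,q.round());
    if 0<q[0]<640 and 0<q[1]<400: cv2.circle(w,tuple(int(v) for v in q),4,(255,0,255),1)
cv2.imwrite("pics/w3.png",w[:,:,::-1])
print([np.round(d["centre"],3) for d in robot.spot_point("rack","wrist")])
im=robot.snapshot("scene");cv2.imwrite("pics/s3.png",cv2.resize(im[80:320,100:420,::-1],None,fx=2.4,fy=2.4))
E
```

```text
{'time': 9.2, 'tool_pos': [0.484, -0.25, 0.52], 'ee_rot': [-3.141, -0.0, 1.72], 'wrist_force': [-0.403, 0.033, -4.712], 'width': 0.011, 'finger_force': 29.891}
tool in rack [-0.20165406  0.00376366]
-0.036 -0.125 [420. 287.]
-0.036 -0.105 [437. 272.]
-0.036 0 [564. 269.]
0.036 -0.125 [431. 188.]
0.036 -0.105 [447. 181.]
0.036 0 [585. 181.]
[array([ 0.689, -0.225,  0.005])]
```

View pics/w3.png

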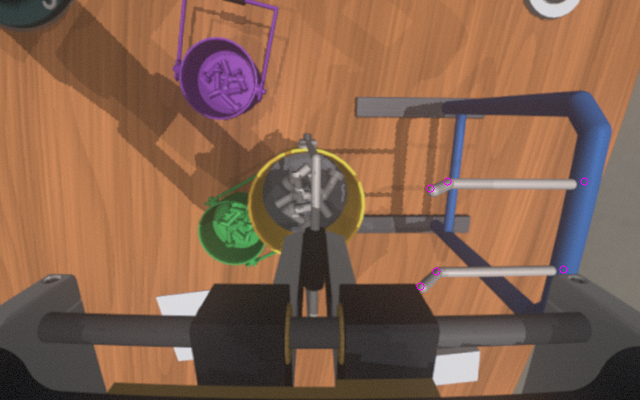

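View pics/s3.png

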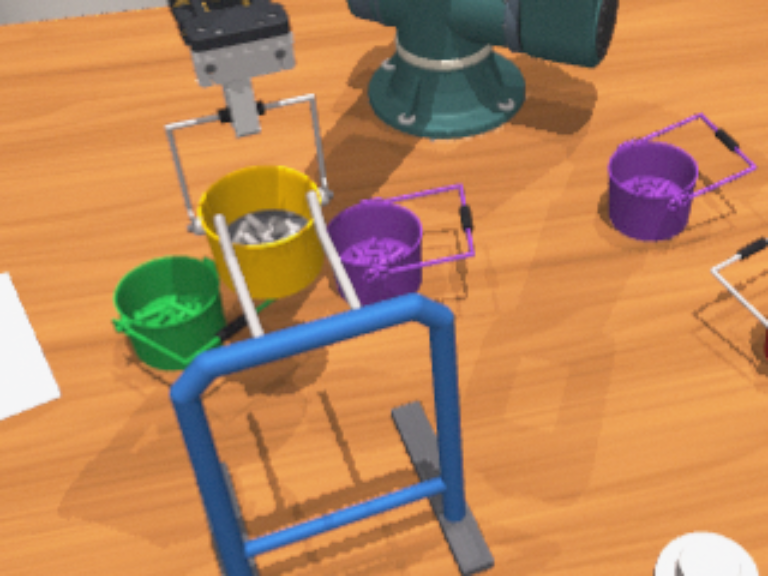

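The projected prong model (magenta circles) coincides with the prongs at (431,188) and (420,287). The pail hangs level behind the tips. Moving on over the tips.

{"api": "play_rows", "payload": {"translation": [[-0.02,0.2,0],[-0.02,0.4,0],[-0.02,0.5,0],[-0.02,0.55,0],[-0.01,0.5,0],[0,0.45,0],[0,0.35,0],[0,0.22,0]], "twist": [[0,0,0],[0,0,0],[0,0,0],[0,0,0],[0,0,0],[0,0,0],[0,0,0],[0,0,0]], "gripper": [-1,-1,-1,-1,-1,-1,-1,-1]}}

```text
time: 10.15
tool_pos: [0.6118, -0.2343, 0.5188]
ee_rot: [-3.141, -0.001, 1.721]
wrist_force: [0.4, 0.6, -4.5]
width: 0.0109
finger_force: 29.9
```

{"api": "play_rows", "payload": {"translation": [[0,0,0],[0,0,0],[0,0,0],[0,0,0],[0,0,0],[0,0,0],[0,0,0],[0,0,0]], "twist": [[0,0,0],[0,0,0],[0,0,0],[0,0,0],[0,0,0],[0,0,0],[0,0,0],[0,0,0]], "gripper": [-1,-1,-1,-1,-1,-1,-1,-1]}}

```text
time: 10.95
tool_pos: [0.6101, -0.2345, 0.52]
ee_rot: [3.141, 0.0, 1.72]
wrist_force: [0.3, -0.4, -3.9]
width: 0.0113
finger_force: 29.9
```

```bash
python3 - <<'E'
from h import *
st()
c,s=np.cos(np.radians(8.7)),np.sin(np.radians(8.7))
print("tool in rack",np.array([[c,s],[-s,c]])@(np.array(robot.get_obs()["tool_pos"])[:2]-[.684,-.223]))
w=robot.snapshot("wrist");cv2.imwrite("pics/w4.png",w[:,:,::-1])
E
```

```text
{'time': 10.95, 'tool_pos': [0.61, -0.235, 0.52], 'ee_rot': [3.141, 0.0, 1.72], 'wrist_force': [0.283, -0.418, -3.851], 'width': 0.011, 'finger_force': 29.891}
tool in rack [-0.07482521 -0.00020276]
```

View pics/w4.png

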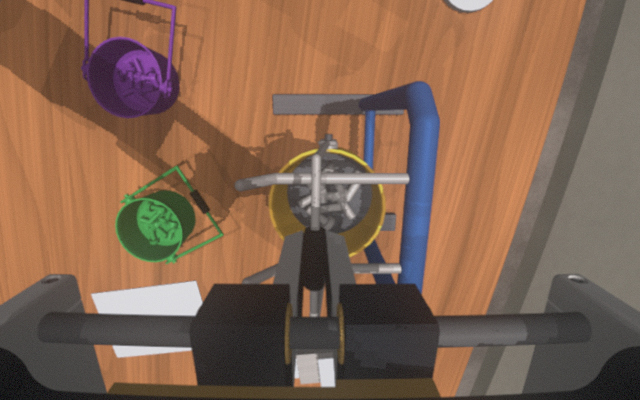

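The bail wire lies above the upper prong at (316,180), and the fingers are between the prongs. Lowering.

{"api": "play_rows", "payload": {"translation": [[0,0,0.2],[0,0,0.25],[0,0,0.25],[0,0,0.2],[0,0,0.15],[0,0,0.1],[0,0,0.1],[0,0,0]], "twist": [[0,0,0],[0,0,0],[0,0,0],[0,0,0],[0,0,0],[0,0,0],[0,0,0],[0,0,0]], "gripper": [-1,-1,-1,-1,-1,-1,-1,-1]}}

```text
time: 11.8
tool_pos: [0.6102, -0.2345, 0.4693]
ee_rot: [-3.141, -0.0, 1.72]
wrist_force: [-0.0, 0.9, -4.4]
width: 0.0109
finger_force: 29.9
```

{"api": "play_rows", "payload": {"translation": [[0,0,0.04],[0,0,0.03],[0,0,0],[0,0,0]], "twist": [[0,0,0],[0,0,0],[0,0,0],[0,0,0]], "gripper": [-1,-1,-1,-1]}}

```text
time: 12.2
tool_pos: [0.6101, -0.2345, 0.4677]
ee_rot: [3.14, 0.001, 1.72]
wrist_force: [1.0, 1.2, -1.9]
width: 0.0108
finger_force: 29.9
```

{"api": "play_rows", "payload": {"translation": [[0,0,0.04],[0,0,0],[0,0,0]], "twist": [[0,0,0],[0,0,0],[0,0,0]], "gripper": [-1,-1,-1]}}

```text
time: 12.5
tool_pos: [0.6098, -0.2344, 0.4673]
ee_rot: [3.139, 0.002, 1.72]
wrist_force: [-1.1, -0.4, 4.0]
width: 0.011
finger_force: 29.9
```

Fully supported now (the load has reversed). Opening partly, then checking.

{"api": "play_rows", "payload": {"translation": [[0,0,0],[0,0,0],[0,0,0],[0,0,0],[0,0,0],[0,0,0],[0,0,0]], "twist": [[0,0,0],[0,0,0],[0,0,0],[0,0,0],[0,0,0],[0,0,0],[0,0,0]], "gripper": [-0.5,-0.3,-0.1,-0.1,-0.1,-0.1,-0.1]}}

```text
time: 13.2
tool_pos: [0.6101, -0.2345, 0.4654]
ee_rot: [3.142, -0.0, 1.72]
wrist_force: [0.2, -0.3, -0.8]
width: 0.0425
finger_force: 0.0
```

{"api": "play_rows", "payload": {"translation": [[0,0,-0.2],[0,0,-0.3],[0,0,-0.5],[0,0,-0.7],[0,0,-0.7],[0,0,-0.5],[0,0,-0.3],[0,0,0]], "twist": [[0,0,0],[0,0,0],[0,0,0],[0,0,0],[0,0,0],[0,0,0],[0,0,0],[0,0,0]], "gripper": [-0.1,-0.1,-0.1,-0.1,-0.1,-0.1,-0.1,-0.1]}}

```text
time: 14.0
tool_pos: [0.6092, -0.2341, 0.5976]
ee_rot: [3.136, 0.004, 1.72]
wrist_force: [-0.9, -0.2, 0.1]
width: 0.0422
finger_force: 0.0
```

{"api": "play_rows", "payload": {"translation": [[0,0,0],[0,0,0],[0,0,0],[0,0,0],[0,0,0],[0,0,0],[0,0,0],[0,0,0]], "twist": [[0,0,0],[0,0,0],[0,0,0],[0,0,0],[0,0,0],[0,0,0],[0,0,0],[0,0,0]], "gripper": [-0.1,-0.1,-0.1,-0.1,-0.1,-0.1,-0.1,-0.1]}}

```text
time: 14.8
tool_pos: [0.61, -0.2345, 0.5935]
ee_rot: [3.141, -0.0, 1.72]
wrist_force: [-0.1, 0.2, 1.0]
width: 0.0422
finger_force: 0.0
```

```bash
python3 - <<'E'
from h import *
st()
im=robot.snapshot("scene").copy()
for i in range(2):
  for n in("yellow_grip","yellow_pail"):
    for d in robot.spot_point(n,"scene"):
      if d["centre"][2]>.05 and d["centre"][0]>.5: print(n,np.round(d["centre"],4),d["score"])
  if i==0: robot.snapshot("scene")
cv2.imwrite("pics/s5.png",cv2.resize(im[100:340,120:440,::-1],None,fx=2.4,fy=2.4))
E
```

```text
{'time': 14.8, 'tool_pos': [0.61, -0.235, 0.594], 'ee_rot': [3.141, -0.0, 1.72], 'wrist_force': [-0.05, 0.222, 0.999], 'width': 0.042, 'finger_force': 0.0}
yellow_grip [ 0.6101 -0.2375  0.2853] 0.98
yellow_pail [ 0.6104 -0.2331  0.1165] 0.84
yellow_grip [ 0.6126 -0.2359  0.2819] 0.9
yellow_pail [ 0.6104 -0.235   0.1154] 0.91
```

View pics/s5.png

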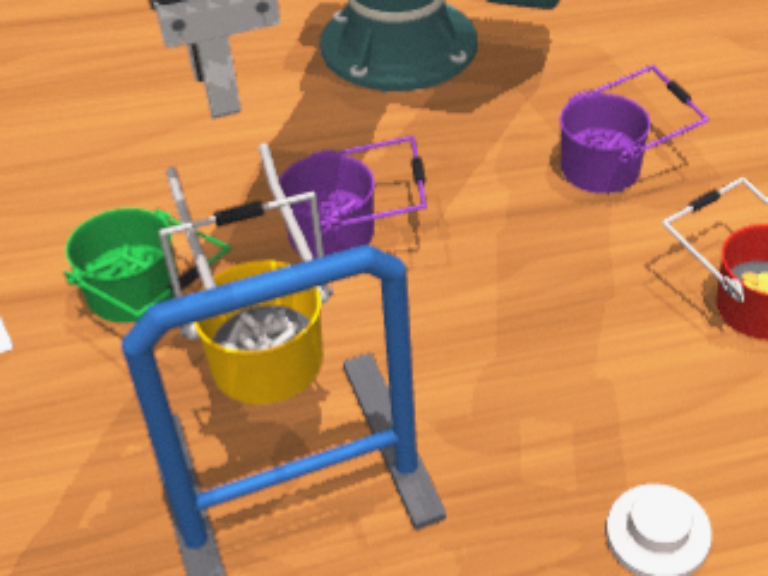

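The pail hangs level from both prongs, with the grip between them (crop 240,213, z about 0.284) and the gripper clear. Handing in.

```bash
python3 -c "
from bench import robot
print(robot.close_job())"
```

```text
the job is handed in; nothing more can be done
None
```

I raised the yellow pail's bail while it stood on the table, then hung it level over both prongs with the grip between them; the red pail was never touched, and I handed the job in at about 15 s (no verdict was returned).

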